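# Weigh in the full pot

## Task

Of the three identical closed steel pots on the polishing bench one is full and two are empty, which only their weight tells: lift them by their swing-up wire handles to find the full one and stand it upright in the middle of the bench scale's pan, setting it down gently. Leave the two empty pots standing upright on the bench close to where they were (within 8 cm). Do not tip any pot over on the way, and leave the other things on the bench where they are.

Things in the scene. Friction and masses are not known exactly. Their poses are not given: they have to be found in the camera images.
- pot_a: Closed steel pot, one of three that look the same: round, 94 mm in diameter (too wide for the gripper), 80 mm high to the flat top of its fixed lid, with a wire handle. Empty pots weigh about 0.24 kg, the full one 0.6 to 0.77 kg; which pot is full is different each time and cannot be seen. Origin: centre of the underside; z up; the handle's pivots lie on its y axis, 75 mm up.
- bail_a (a joint): Lean of pot_a's wire handle in rad: 0 upright, positive leaning to the pot's +x, negative to -x, stops at +-0.8. The hinge is lightly stiff (0.015 N m), so the handle stays where it is left; under load the pot hangs upright below it. Clamping the wire hard stops it turning between the pads; held loosely it turns freely.
- grip_a (a point): Middle of the straight top bar of pot_a's handle: round wire 6 mm thick, 60 mm long along this frame's y; z points away from the pivots, which are 85 mm below along this frame's -z. With the handle upright the bar is 160 mm above the pot's underside.
- pot_b: Closed steel pot, one of three that look the same: round, 94 mm in diameter (too wide for the gripper), 80 mm high to the flat top of its fixed lid, with a wire handle. Empty pots weigh about 0.24 kg, the full one 0.6 to 0.77 kg; which pot is full is different each time and cannot be seen. Origin: centre of the underside; z up; the handle's pivots lie on its y axis, 75 mm up.
- bail_b (a joint): Lean of pot_b's wire handle in rad: 0 upright, positive leaning to the pot's +x, negative to -x, stops at +-0.8. The hinge is lightly stiff (0.015 N m), so the handle stays where it is left; under load the pot hangs upright below it. Clamping the wire hard stops it turning between the pads; held loosely it turns freely.
- grip_b (a point): Middle of the straight top bar of pot_b's handle: round wire 6 mm thick, 60 mm long along this frame's y; z points away from the pivots, which are 85 mm below along this frame's -z. With the handle upright the bar is 160 mm above the pot's underside.
- pot_c: Closed steel pot, one of three that look the same: round, 94 mm in diameter (too wide for the gripper), 80 mm high to the flat top of its fixed lid, with a wire handle. Empty pots weigh about 0.24 kg, the full one 0.6 to 0.77 kg; which pot is full is different each time and cannot be seen. Origin: centre of the underside; z up; the handle's pivots lie on its y axis, 75 mm up.
- bail_c (a joint): Lean of pot_c's wire handle in rad: 0 upright, positive leaning to the pot's +x, negative to -x, stops at +-0.8. The hinge is lightly stiff (0.015 N m), so the handle stays where it is left; under load the pot hangs upright below it. Clamping the wire hard stops it turning between the pads; held loosely it turns freely.
- grip_c (a point): Middle of the straight top bar of pot_c's handle: round wire 6 mm thick, 60 mm long along this frame's y; z points away from the pivots, which are 85 mm below along this frame's -z. With the handle upright the bar is 160 mm above the pot's underside.
- scale: Bench spring scale, fixed: grey base 130 x 130 mm and 48 mm high, round aluminium pan 144 mm in diameter above it, dial on the -x face. Origin: centre of the base's underside. It stands to the left or to the right of the pots.
- pan_top (a point): Centre of the top face of the scale's pan, 70 mm above the bench when unloaded; it goes down with the pan.
- pan (a joint): How far the pan has sunk, in m: 0 unloaded, 0.015 at its lower stop; about 2.5 mm per newton. Under an empty pot it sinks about 6 mm or less, under the full pot 13 to 15 mm.
- stand: Fixed round steel stand with an upright rod, 130 mm diameter, 125 mm high, on the other side of the pots than the scale; an obstacle. Origin: centre of its underside.
- loupe: Bystander, loose: folding black eye loupe lying flat, 38 mm round, 22 mm high, steel tab to one side. Origin on its underside, in the middle.
- tang: Bystander, loose: red polishing tang (bar 150 mm long on feet, 45 mm high). Origin on its underside, in the middle.
- oiler: Bystander, loose: white plastic bottle, blue cap, 40 mm diameter, 110 mm high. Origin on its underside, in the middle.
- jar: Bystander, loose: small glass jar, white lid, 48 mm diameter, 55 mm high. Origin on its underside, in the middle.
- tweezers: Bystander, loose: steel tweezers lying flat, 115 mm long, 6 mm thick. Origin on its underside, in the middle.
- dop: Bystander, loose: small brass dop standing up, 34 mm diameter, 42 mm high. Origin on its underside, in the middle.
Things that resemble listed ones, but are neither listed nor needed, are in the scene too. Leave any green or red look-alike of the pot_c alone.

How it is judged:
By the outcome, as a careful person would: the job done as asked, in the order asked, and still so for the second after the job is handed in, with the robot touching nothing.
It also fails if it takes over 72 s, if anything falls off the work surface, if the arm or the gripper's body presses on something with over 40 N, if the wrist force passes 120 N, or if a joint passes its speed limit or range.

## Robot

A 6-joint arm with a two-finger parallel gripper is mounted at the origin on the work surface. World frame = base frame: x ahead of the robot, y to its left, z up, the work surface at z = 0. Lengths are in m, angles in degrees, forces in N, time in s.
With the tool pointing down it reaches from about 0.35 to 0.725 m from the base axis. Payload 4.3 kg.
Tool frame: the origin (TCP) lies at the very end of the fingers, on their centre line; the grasp point (between the pads) lies 19 mm behind it; z points along the fingers, y is the direction in which the jaws open and shut (so a half turn about z gives the same grasp; the last joint's range is limited). The gripper opens to 85 mm and grips with 20 to 120 N. Pads are 22 mm wide; open, the fingers measure 114 mm over their backs; the gripper's body (76 mm by 85 mm) begins 54 mm behind the grasp point. The pads swing forward as they close: fully open they stand 13 mm farther back than shut.
Start: joints at [-76.392, 21.618, 4.641, 73.018, 0, 83.68], TCP at [0.196, -0.541, 0.231] pointing down, gripper open.
Joint ranges: [-156.06, 156.06], [-48.1, 94.91], [-58.44, 69.94], [-101.28, 121.22], [-78.64, 73.56], [-180, 180]. Speed limits (degrees/s): [147.25, 147.25, 180, 180, 180, 180].

## Interface

Orientations are given as [roll, pitch, yaw] about the fixed x, y, z axes, in that order (R = Rz(yaw) Ry(pitch) Rx(roll)).
In Python, from cell import ctrl gives the robot as it stands.
- The arm moves only by the tool arm_command, never from a script. Its argument "targets" is text: rows parted by semicolons, each of 7 numbers parted by spaces: the gripper's target within -1 to 1 (fully open at 1, half-way at 0, shut at -1), then the shift along the world's x, y, z in mm, then the turn, a rotation vector about the world's x, y, z in degrees. A call has 1 to 12 rows; each row is the pose to reach, as a shift and turn from the pose commanded when the call began; what a row does not reach only later rows make up. A row lasts 1/10 s, in which the tool goes at most 50 mm and 8.59 degrees, less where a joint would pass 70% of its speed; a pose out of reach is approached as far as the arm can. A call with a gripper value outside its range is refused whole. The fingers move at their own pace and stop on an object; "squeeze" is the grip in N (left out, the last holds). Time passes only in rows, so rows that repeat a pose let the fingers close. It gives the time, the measured TCP pose, the force and the opening at its end, in the units of the state.
- ctrl.get_state(): the state, without advancing time (a new reading comes with each control period).
- ctrl.get_image(name): name is "side" or "top" or "wrist"; returns (picture, depth): 384x512x3 uint8, blue, green, red; 384x512 float32, m along the optical axis (not along the pixel's ray), 0 where there is no reading.
- ctrl.camera_params(name): a dict with "mtx" (3x3 intrinsics, pixels), "R" (3x3) and "t" (3): a world point X has camera coordinates R X + t; the wrist camera has in their place "hand_eye" (4x4, takes a point from camera to tool coordinates, whose origin is the TCP and whose axes are the flange's). Camera axes: x right, y down, z forward; pixel columns grow to the right and rows downward; lengths in m; the calibration is good to about 2 mm. A picture is of the moment at which its call begins: read the wrist's pose just before it. camera_params takes no time and is no camera call.
- ctrl.close_job(): hands the job in, once; it reports no verdict.
The state is a dict: "t": time; "joint_positions": joint angles; "joint_vel": joint speeds; "effort": joint torques, N m; "position": TCP position; "eef_rot": TCP orientation; "wrist_force": force on the tool from outside, world axes, zero at the start; "torque": the same for the moment, N m; "opening": finger opening in m.
Only numpy, scipy, OpenCV 4.12 (cv2) and the standard library are available. Lean on these libraries where they do the work, as an engineer would, in place of code of your own. Each camera call takes 0.05 s, during which the arm holds its last target. There are 200 camera calls.

## Working session

There is one attempt and no reset: what is moved stays moved. The work goes in short steps, Python scripts to look and compute and a tool call to move; the robot and the scene stay as the last step left them, time stands still between calls to the robot, and variables do not carry over. Pictures are saved under pics/ and viewed, about 8 in all and at most 12, crops included, and the job is handed in when it is done.

Besides the shell and the picture viewer there is one more tool, called after "Call:" by a JSON object that holds its "fn" and its "kwargs", one argument or row to a line. arm_command: Moves the arm, as the interface text tells. Its arguments: {"type":"object","properties":{"targets":{"type":"string"},"squeeze":{"type":"number"}},"required":["targets"]}

```bash
mkdir -p pics
cat > h.py <<'E'
import numpy as np, cv2
from scipy.spatial.transform import Rotation as Ro
from cell import ctrl
def grab(n):
    s=ctrl.get_state(); im,d=ctrl.get_image(n); p=ctrl.camera_params(n)
    if n=="wrist":
        T=np.eye(4);T[:3,:3]=Ro.from_euler('xyz',s["eef_rot"],degrees=True).as_matrix();T[:3,3]=s["position"];T=T@np.array(p["hand_eye"])
    else:
        R=np.array(p["R"]);T=np.eye(4);T[:3,:3]=R.T;T[:3,3]=-R.T@np.array(p["t"]).ravel()
    np.savez(f"/tmp/{n}.npz",im=im,d=d,T=T,K=np.array(p["mtx"])); return im,d,T,np.array(p["mtx"])
def load(n): z=np.load(f"/tmp/{n}.npz"); return z["im"],z["d"],z["T"],z["K"]
def cloud(d,T,K):
    v,u=np.indices(d.shape); P=np.stack([(u-K[0,2])/K[0,0]*d,(v-K[1,2])/K[1,1]*d,d],-1)
    P=P@T[:3,:3].T+T[:3,3]; P[d<=0]=np.nan; return P
E
python3 - <<'E'
from h import *
a=grab("top");b=grab("side")
cv2.imwrite("pics/top.png",cv2.resize(a[0],(800,600)));cv2.imwrite("pics/side.png",cv2.resize(b[0],(800,600)))
print(ctrl.get_state());print(a[2],b[2])
E
```

```text
{'t': 0.1, 'joint_positions': array([-7.63937681e+01,  2.16575248e+01,  4.56882182e+00,  7.30169055e+01,
        2.67387611e-03,  8.36812637e+01]), 'joint_vel': array([-0.02278758, -0.10833298,  0.13761958, -0.02069842, -0.05057144,
        0.00500602]), 'effort': array([ 1.26158207e-03, -4.64693463e+01,  2.70582318e+01,  1.20858618e-02,
       -1.43341445e-04,  2.59576424e-06]), 'position': array([ 0.19584285, -0.53999268,  0.23044421]), 'eef_rot': array([-1.79895327e+02, -1.42808160e-02,  1.99249527e+01]), 'wrist_force': array([0.77251036, 0.08907885, 0.48788489]), 'torque': array([-0.04110631, -0.01376316, -0.00912285]), 'opening': 0.0852626850608946}
[[-0.05705024 -0.96815821  0.24375182  0.25100616]
 [-0.99836649  0.05608172 -0.01091713  0.01851359]
 [-0.00310051 -0.24397647 -0.9697762   1.16564578]
 [ 0.          0.          0.          1.        ]] [[-0.93736646 -0.24620116  0.24643279  0.22945656]
 [-0.34828703  0.67528462 -0.6501437   0.70339391]
 [-0.00634614 -0.69525224 -0.71873782  0.93405912]
 [ 0.          0.          0.          1.        ]]
```

View pics/top.png

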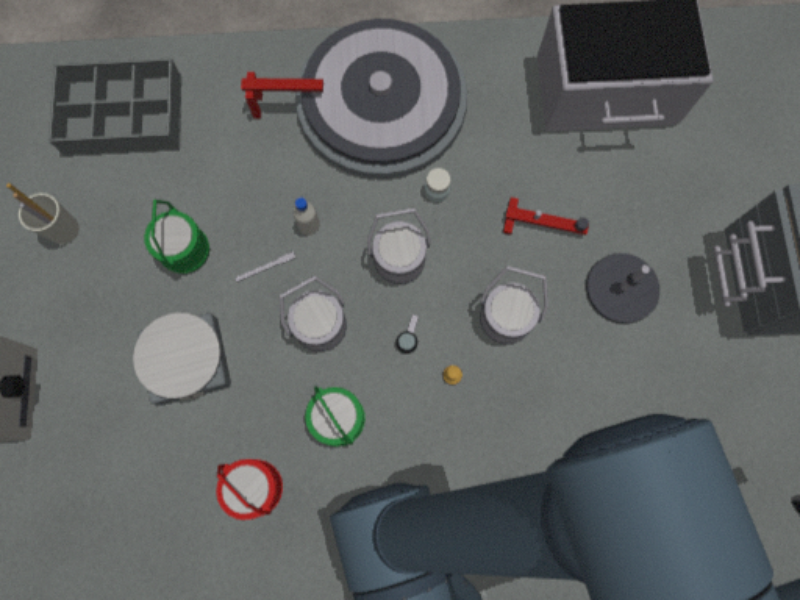

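View pics/side.png

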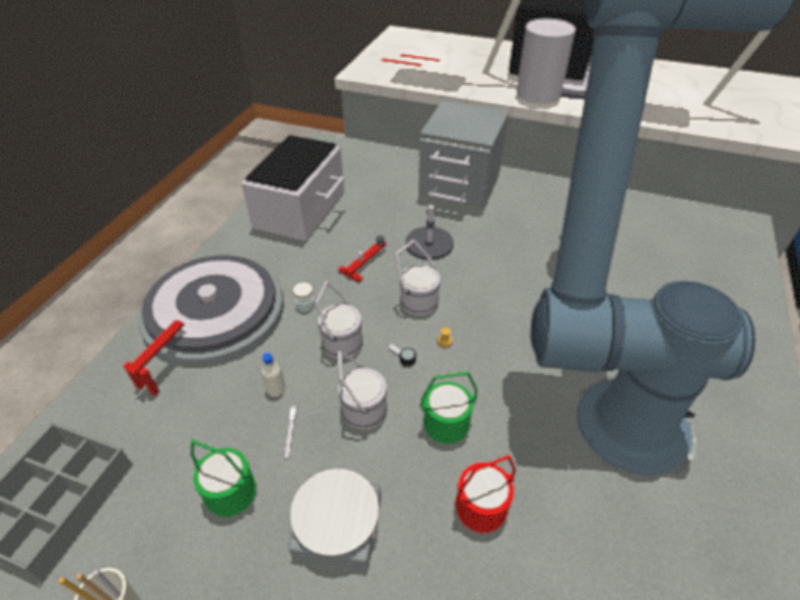

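Candidates (top, 800x600): steel pots (315,318), (400,250), (512,310). The look-alikes to leave alone are green (175,238), green (335,416) and red (249,488). The scale pan is at (177,355) and the stand at (622,287). Next I measure the steel pots from the depth images.

Run:
```python
from h import *
im,d,T,K=load("top");P=cloud(d,T,K)
im2,d2,T2,K2=load("side");P2=cloud(d2,T2,K2)
s=512/800
for n,(u,v) in dict(L=(315,318),M=(400,250),R=(512,310),scale=(177,355),stand=(622,287),green=(335,416),oiler=(303,210),jar=(438,180),loupe=(407,342),dop=(453,374),tang=(545,218)).items():
    c=P[int(v*s),int(u*s)]
    for nm,Q in (("top",P),("side",P2)):
        m=(np.hypot(Q[...,0]-c[0],Q[...,1]-c[1])<.1)
        q=Q[m]
        if n in "LMR":
            l=q[abs(q[:,2]-.08)<.006]; l=l[np.hypot(*(l[:,:2]-c[:2]).T)<.06]
            (cx,cy),r=cv2.minEnclosingCircle(l[:,:2].astype(np.float32))
            b=q[(q[:,2]>.105)]
            bt=b[b[:,2]>b[:,2].max()-.012] if len(b) else b
            print(n,nm,"lid",cx.round(4),cy.round(4),round(r,4),"mean",l.mean(0).round(4),"bail n",len(b),"top n",len(bt),bt.min(0).round(3),bt.mean(0).round(4),bt.max(0).round(3))
        elif n=="scale":
            l=q[abs(q[:,2]-.07)<.008];print(n,nm,cv2.minEnclosingCircle(l[:,:2].astype(np.float32)),l.mean(0).round(4))
        elif nm=="top": print(n,c.round(3))
def crop(im,u0,v0,u1,v1): return cv2.resize(im[v0:v1,u0:u1],None,fx=4,fy=4,interpolation=cv2.INTER_CUBIC)
cv2.imwrite("pics/c1.png",crop(im,170,125,365,235))
```

```text
Traceback (most recent call last):
AttributeError: 'float' object has no attribute 'round'
```

Run:
```python
from h import *
np.set_printoptions(suppress=True,precision=4)
im,d,T,K=load("top");P=cloud(d,T,K)
im2,d2,T2,K2=load("side");P2=cloud(d2,T2,K2)
s=512/800
for n,(u,v) in dict(L=(315,318),M=(400,250),R=(512,310),scale=(177,355),stand=(622,287),green=(335,416),oiler=(303,210),jar=(438,180),loupe=(407,342),dop=(453,374),tang=(545,218)).items():
    c=P[int(v*s),int(u*s)]
    for nm,Q in (("top",P),("side",P2)):
        q=Q[np.hypot(Q[...,0]-c[0],Q[...,1]-c[1])<.1]
        if n in "LMR":
            l=q[abs(q[:,2]-.08)<.006]; l=l[np.hypot(*(l[:,:2]-c[:2]).T)<.06]
            b=q[(q[:,2]>.105)]
            print(n,nm,"lid",cv2.minEnclosingCircle(l[:,:2].astype(np.float32)),"mean",l.mean(0),"bail n",len(b))
            if len(b):
                bt=b[b[:,2]>b[:,2].max()-.012];print("   ",len(bt),bt.min(0),bt.mean(0),bt.max(0))
        elif n=="scale":
            l=q[abs(q[:,2]-.07)<.008];print(n,nm,cv2.minEnclosingCircle(l[:,:2].astype(np.float32)),l.mean(0))
        elif nm=="top": print(n,c)
cv2.imwrite("pics/c1.png",cv2.resize(im[125:235,170:365],None,fx=4,fy=4,interpolation=cv2.INTER_CUBIC))
```

```text
L top lid ((0.5095191597938538, 0.15179872512817383), 0.053908586502075195) mean [0.5083 0.151  0.0814] bail n 143
    76 [0.5206 0.135  0.1479] [0.5408 0.168  0.1545] [0.5571 0.1972 0.1592]
L side lid ((0.5044438242912292, 0.15142416954040527), 0.05303660407662392) mean [0.5052 0.1527 0.0797] bail n 97
    46 [0.5219 0.1387 0.1454] [0.5375 0.1724 0.1526] [0.5548 0.1994 0.1572]
M top lid ((0.6239171028137207, 0.004797112196683884), 0.05472641438245773) mean [0.6226 0.0046 0.0815] bail n 133
    65 [ 0.6486 -0.0255  0.1504] [0.6549 0.0089 0.1567] [0.6601 0.041  0.1619]
M side lid ((0.6223176717758179, 0.005731524899601936), 0.05354849994182587) mean [0.6193 0.0065 0.0794] bail n 76
    33 [ 0.6457 -0.0214  0.1473] [0.6526 0.012  0.1539] [0.6581 0.0433 0.159 ]
R top lid ((0.5048456192016602, -0.17817559838294983), 0.054327256977558136) mean [ 0.5024 -0.177   0.0812] bail n 147
    72 [ 0.5323 -0.224   0.1446] [ 0.5451 -0.1912  0.1499] [ 0.5562 -0.1561  0.156 ]
R side lid ((0.5042241215705872, -0.17743568122386932), 0.05416090413928032) mean [ 0.4991 -0.1746  0.0793] bail n 67
    28 [ 0.5292 -0.222   0.141 ] [ 0.5429 -0.1896  0.1476] [ 0.554  -0.1588  0.1527]
scale top ((0.4604939818382263, 0.38478338718414307), 0.07240815460681915) [0.4595 0.3841 0.0712]
scale side ((0.4594937860965729, 0.385111540555954), 0.07189489156007767) [0.4578 0.3882 0.0692]
stand [ 0.5458 -0.3851  0.0293]
green [0.344  0.1235 0.0833]
oiler [0.6925 0.166  0.103 ]
jar [ 0.7542 -0.0725  0.0573]
loupe [0.4714 0.0002 0.0208]
dop [ 0.4066 -0.0725  0.0423]
tang [ 0.6837 -0.2625  0.0259]
```

View pics/c1.png

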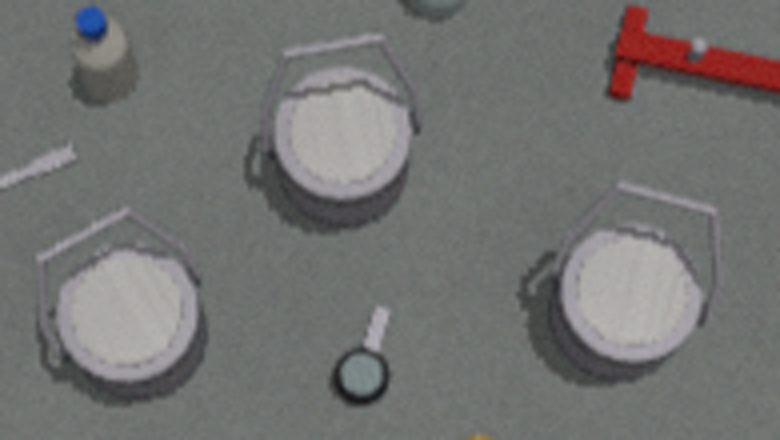

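Three steel pots confirmed. The bars lean toward +x: R at (.544,-.190) yaw about -18°, M at (.655,.0085) yaw about 10°, L at (.539,.167) yaw about 29°. I start with R.

Call:
{"fn": "arm_command", "kwargs": {
  "targets": "1 20 20 0 0 0 4; 1 50 50 0 0 0 8; 1 85 85 0 0 0 13; 1 120 120 0 0 0 19; 1 155 155 0 0 0 25; 1 190 190 0 0 0 31; 1 225 225 0 0 0 37; 1 260 260 0 0 0 43; 1 295 295 0 0 0 48; 1 325 325 0 0 0 52; 1 342 345 0 0 0 52; 1 348 350 0 0 0 52",
  "squeeze": 25
}}

```text
t: 1.3
position: [0.5452, -0.1881, 0.2306]
eef_rot: [-179.9, -0.0, 72.1]
wrist_force: [-0.6, -0.0, 0.4]
opening: 0.0854
```

Run:
```python
from h import *
np.set_printoptions(suppress=True,precision=4)
im,d,T,K=grab("wrist");P=cloud(d,T,K);s=ctrl.get_state();print(s["t"],s["position"],s["eef_rot"],s["wrist_force"])
b=P[(P[...,2]>.11)&(P[...,2]<.17)&(np.hypot(P[...,0]-.53,P[...,1]+.185)<.09)]
bt=b[b[:,2]>.138];print(len(b),len(bt),bt.min(0),bt.mean(0),bt.max(0))
l=P[abs(P[...,2]-.08)<.006];l=l[np.hypot(l[:,0]-.503,l[:,1]+.178)<.07];print(cv2.minEnclosingCircle(l[:,:2].astype(np.float32)) if len(l) else 0)
cv2.imwrite("pics/w1.png",im)
```

```text
1.35 [ 0.5452 -0.1887  0.2307] [-179.9631   -0.0342   72.1051] [0.7276 0.4387 0.3108]
1003 695 [ 0.5241 -0.2245  0.1381] [ 0.5452 -0.1884  0.148 ] [ 0.5576 -0.1545  0.1517]
((0.5036038160324097, -0.177243173122406), 0.054037049412727356)
```

View pics/w1.png

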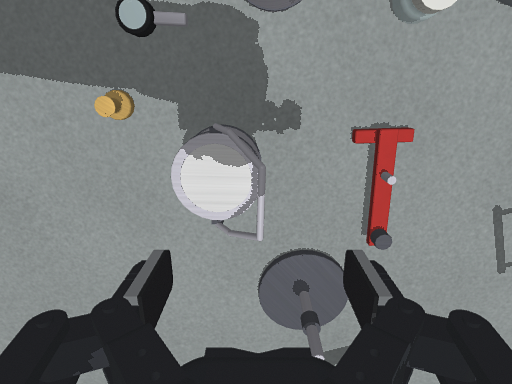

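The wrist view shows the bar at (260,165–235), centred between the fingers (finger columns 160 and 350). I'll descend, cage the bar, swing it upright over the pot centre, then close.

Call:
{"fn": "arm_command", "kwargs": {
  "targets": "1 0 0 -30 0 0 0; 1 0 0 -65 0 0 0; 1 0 0 -95 0 0 0; 1 0 0 -108 0 0 0; 0 0 0 -108 0 0 0; -0.5 0 0 -108 0 0 0; -0.5 0 0 -108 0 0 0; -0.5 0 0 -108 0 0 0; -0.5 -10 3 -104 0 0 0; -0.5 -22 6 -97 0 0 0; -0.5 -34 10 -91 0 0 0; -0.5 -42 11 -89 0 0 0"
}}

```text
t: 2.55
position: [0.5008, -0.1791, 0.1436]
eef_rot: [179.9, 0.0, 71.9]
wrist_force: [1.3, 1.0, 0.9]
opening: 0.0214
```

Call:
{"fn": "arm_command", "kwargs": {
  "targets": "-0.5 0 0 0 0 0 0; -1 0 0 0 0 0 0; -1 0 0 0 0 0 0; -1 0 0 0 0 0 0; -1 0 0 0 0 0 0; -1 0 0 0 0 0 0; -1 0 0 0 0 0 0; -1 0 0 0 0 0 0"
}}

```text
t: 3.35
position: [0.5024, -0.1798, 0.1425]
eef_rot: [179.9, 0.0, 71.9]
wrist_force: [0.7, -0.1, 3.3]
opening: 0.0051
```

Bar held (opening 5 mm). Lifting.

Call:
{"fn": "arm_command", "kwargs": {
  "targets": "-1 0 0 4 0 0 0; -1 0 0 10 0 0 0; -1 0 0 18 0 0 0; -1 0 0 26 0 0 0; -1 0 0 34 0 0 0; -1 0 0 40 0 0 0; -1 0 0 40 0 0 0; -1 0 0 40 0 0 0; -1 0 0 40 0 0 0; -1 0 0 40 0 0 0"
}}

```text
t: 4.35
position: [0.5017, -0.1794, 0.1819]
eef_rot: [-180.0, -0.0, 71.9]
wrist_force: [0.8, 0.4, -1.2]
opening: 0.005
```

Run:
```python
from h import *
F=[]
for n in ["side","wrist","top","side"]:
    r=grab(n); F.append(ctrl.get_state()["wrist_force"])
print(np.round(F,2),ctrl.get_state()["opening"])
im=load("side")[0]; P=cloud(*load("side")[1:])
cv2.imwrite("pics/s2.png",cv2.resize(im[90:290,170:370],(600,600)))
```

```text
[[-0.52 -0.1  -1.1 ]
 [-0.86  0.07 -1.96]
 [ 1.19 -1.14 -2.  ]
 [ 0.45 -0.4  -1.55]] 0.005015728985601668
```

View pics/s2.png

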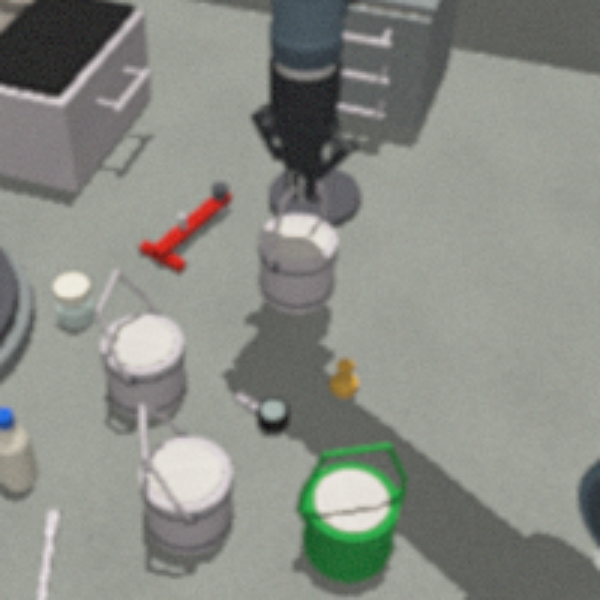

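Picture: R hangs upright, clear of the bench. Wrist fz is about −1.6 N against a baseline of about +0.5 N, so R weighs about 2.2 N and is empty. I'll set it down.

Call:
{"fn": "arm_command", "kwargs": {
  "targets": "-1 0 0 -8 0 0 0; -1 0 0 -18 0 0 0; -1 0 0 -27 0 0 0; -1 0 0 -33 0 0 0; -1 0 0 -36 0 0 0; -1 0 0 -38 0 0 0; -1 0 0 -40 0 0 0; -1 0 0 -40 0 0 0; -0.5 0 0 -40 0 0 0; 0 0 0 -40 0 0 0; 0 0 0 -40 0 0 0; 0 0 0 -40 0 0 0"
}}

```text
t: 5.75
position: [0.5021, -0.1797, 0.1426]
eef_rot: [180.0, 0.0, 71.9]
wrist_force: [-0.1, 0.3, 1.0]
opening: 0.0423
```

Call:
{"fn": "arm_command", "kwargs": {
  "targets": "0 0 0 25 0 0 0; 0.5 0 0 60 0 0 0; 1 5 5 85 0 0 3; 1 25 30 90 0 0 7; 1 50 60 90 0 0 12; 1 77 94 90 0 0 17; 1 104 128 90 0 0 22; 1 128 158 90 0 0 26; 1 145 180 90 0 0 28; 1 152 188 90 0 0 28; 1 152 188 90 0 0 28"
}}

```text
t: 6.85
position: [0.6545, 0.0093, 0.2318]
eef_rot: [-180.0, 0.0, 100.0]
wrist_force: [-0.7, 0.1, -0.6]
opening: 0.0852
```

Run:
```python
from h import *
np.set_printoptions(suppress=True,precision=4)
im,d,T,K=grab("wrist");P=cloud(d,T,K);s=ctrl.get_state();print(s["t"],s["position"],s["eef_rot"],s["wrist_force"])
b=P[(P[...,2]>.11)&(P[...,2]<.17)&(np.hypot(P[...,0]-.64,P[...,1]-.007)<.07)]
bt=b[b[:,2]>.145];print(len(b),len(bt),bt.min(0),bt.mean(0),bt.max(0))
l=P[abs(P[...,2]-.08)<.006];l=l[np.hypot(l[:,0]-.622,l[:,1]-.006)<.07];print(cv2.minEnclosingCircle(l[:,:2].astype(np.float32)))
g=grab("top");Q=cloud(*g[1:]);l=Q[abs(Q[...,2]-.08)<.006];l=l[np.hypot(l[:,0]-.503,l[:,1]+.178)<.08];print("R",cv2.minEnclosingCircle(l[:,:2].astype(np.float32)))
```

```text
6.9 [0.6539 0.0082 0.2321] [-179.9661    0.0288   99.9242] [ 0.1044 -0.2852  0.1697]
999 685 [ 0.6442 -0.0269  0.1451] [0.6541 0.0123 0.1549] [0.6614 0.0443 0.1581]
((0.623143196105957, 0.005790179595351219), 0.05380958691239357)
R ((0.501512885093689, -0.17616519331932068), 0.053737107664346695)
```

Call:
{"fn": "arm_command", "kwargs": {
  "targets": "1 0 0 -30 0 0 0; 1 0 0 -65 0 0 0; 1 0 0 -95 0 0 0; 1 0 0 -108 0 0 0; 0 0 0 -108 0 0 0; -0.5 0 0 -108 0 0 0; -0.5 0 0 -108 0 0 0; -0.5 0 0 -108 0 0 0; -0.5 -8 -1 -104 0 0 0; -0.5 -17 -2 -97 0 0 0; -0.5 -26 -3 -91 0 0 0; -0.5 -31 -3 -90 0 0 0"
}}

```text
t: 8.15
position: [0.6225, 0.0052, 0.144]
eef_rot: [179.9, 0.0, 99.9]
wrist_force: [0.5, 0.4, -0.3]
opening: 0.0213
```

Call:
{"fn": "arm_command", "kwargs": {
  "targets": "-0.5 0 0 0 0 0 0; -1 0 0 0 0 0 0; -1 0 0 0 0 0 0; -1 0 0 0 0 0 0; -1 0 0 0 0 0 0; -1 0 0 0 0 0 0; -1 0 0 0 0 0 0; -1 0 0 0 0 0 0"
}}

```text
t: 8.95
position: [0.6233, 0.0054, 0.1424]
eef_rot: [180.0, 0.0, 99.9]
wrist_force: [0.6, 0.3, 3.2]
opening: 0.005
```

Call:
{"fn": "arm_command", "kwargs": {
  "targets": "-1 0 0 4 0 0 0; -1 0 0 10 0 0 0; -1 0 0 18 0 0 0; -1 0 0 26 0 0 0; -1 0 0 34 0 0 0; -1 0 0 40 0 0 0; -1 0 0 40 0 0 0; -1 0 0 40 0 0 0; -1 0 0 40 0 0 0; -1 0 0 40 0 0 0"
}}

```text
t: 9.95
position: [0.6226, 0.0054, 0.1818]
eef_rot: [-179.9, -0.0, 99.9]
wrist_force: [-0.3, 0.3, -6.2]
opening: 0.005
```

Run:
```python
from h import *
np.set_printoptions(suppress=True,precision=4)
F=[]
for n in ["wrist","top","wrist","side"]:
    r=grab(n); F.append(ctrl.get_state()["wrist_force"])
print(np.round(F,2),ctrl.get_state()["opening"],ctrl.get_state()["position"])
Q=cloud(*r[1:]);l=Q[abs(Q[...,2]-.12)<.012];l=l[np.hypot(l[:,0]-.622,l[:,1]-.006)<.06];print(len(l),l.mean(0))
```

```text
[[-0.73 -0.03 -5.97]
 [-0.15 -0.03 -6.28]
 [-0.3   0.82 -6.62]
 [-0.17  0.35 -6.56]] 0.004875545128131388 [0.6228 0.0054 0.1821]
471 [0.6177 0.0092 0.1185]
```

M pulls about −6.4 N, so it is the full pot. I'll lift it high over L and carry it to the pan.

Call:
{"fn": "arm_command", "kwargs": {
  "targets": "-1 0 0 5 0 0 0; -1 0 0 15 0 0 0; -1 0 0 30 0 0 0; -1 0 0 48 0 0 0; -1 0 0 66 0 0 0; -1 0 0 84 0 0 0; -1 0 0 102 0 0 0; -1 0 0 120 0 0 0; -1 0 0 136 0 0 0; -1 0 0 146 0 0 0; -1 0 0 150 0 0 0; -1 0 0 150 0 0 0",
  "squeeze": 40
}}

```text
t: 11.35
position: [0.6235, 0.0054, 0.3336]
eef_rot: [179.9, 0.0, 99.9]
wrist_force: [-0.1, -0.0, -6.5]
opening: 0.0042
```

Call:
{"fn": "arm_command", "kwargs": {
  "targets": "-1 -2 5 0 0 0 0; -1 -6 14 0 0 0 0; -1 -12 28 0 0 0 0; -1 -20 46 0 0 0 0; -1 -28 66 0 0 0 0; -1 -36 86 0 0 0 0; -1 -45 106 0 0 0 0; -1 -54 127 0 0 0 0; -1 -63 148 0 0 0 0; -1 -72 169 0 0 0 0; -1 -81 190 0 0 0 0; -1 -90 210 0 0 0 0"
}}

```text
t: 12.55
position: [0.5311, 0.2178, 0.3324]
eef_rot: [-180.0, -0.0, 100.0]
wrist_force: [0.6, -0.0, -6.7]
opening: 0.0041
```

Call:
{"fn": "arm_command", "kwargs": {
  "targets": "-1 -9 20 0 0 0 0; -1 -18 41 0 0 0 0; -1 -27 62 0 0 0 0; -1 -36 83 0 0 0 0; -1 -45 104 0 0 0 0; -1 -53 124 0 0 0 0; -1 -61 142 0 0 0 0; -1 -67 155 0 0 0 0; -1 -71 165 0 0 0 0; -1 -73 170 0 0 0 0; -1 -73 170 0 0 0 0; -1 -73 170 0 0 0 0"
}}

```text
t: 13.75
position: [0.4603, 0.3848, 0.3323]
eef_rot: [180.0, 0.1, 99.9]
wrist_force: [0.1, -0.6, -5.1]
opening: 0.0045
```

Call:
{"fn": "arm_command", "kwargs": {
  "targets": "-1 0 0 -5 0 0 0; -1 0 0 -14 0 0 0; -1 0 0 -26 0 0 0; -1 0 0 -39 0 0 0; -1 0 0 -52 0 0 0; -1 0 0 -65 0 0 0; -1 0 0 -76 0 0 0; -1 0 0 -84 0 0 0; -1 0 0 -88 0 0 0; -1 0 0 -90 0 0 0; -1 0 0 -90 0 0 0; -1 0 0 -90 0 0 0"
}}

```text
t: 14.95
position: [0.4603, 0.3856, 0.2429]
eef_rot: [179.9, -0.0, 99.9]
wrist_force: [-0.1, -0.9, -6.4]
opening: 0.0042
```

Run:
```python
from h import *
np.set_printoptions(suppress=True,precision=4)
r=grab("top");s=grab("side");print(ctrl.get_state()["position"],ctrl.get_state()["wrist_force"])
for q in (r,s):
    Q=cloud(*q[1:]);l=Q[(Q[...,2]>.17)&(Q[...,2]<.195)];l=l[np.hypot(l[:,0]-.46,l[:,1]-.385)<.07];print(len(l),l.mean(0),l.min(0),l.max(0))
cv2.imwrite("pics/s3.png",np.hstack([cv2.resize(r[0][140:290,60:260],(400,300)),cv2.resize(s[0][190:384,110:310],(400,388))[:300]]))
```

```text
[0.4603 0.3856 0.243 ] [-0.0029  0.7979 -5.8981]
992 [0.4559 0.3765 0.1818] [0.4139 0.3305 0.17  ] [0.5066 0.421  0.195 ]
1074 [0.4545 0.3909 0.1802] [0.4131 0.339  0.1702] [0.5055 0.4388 0.1939]
```

View pics/s3.png

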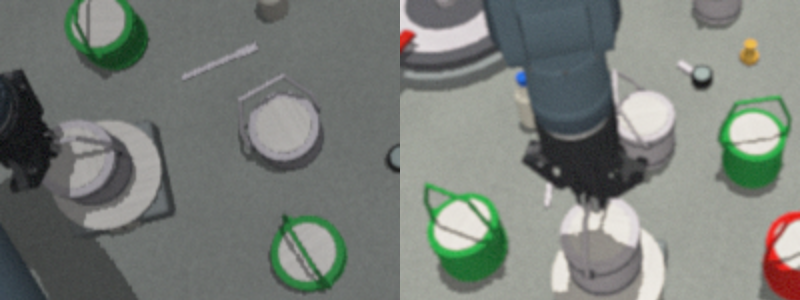

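The pot hangs upright over the pan, underside about 30 mm above it. Lowering slowly.

Call:
{"fn": "arm_command", "kwargs": {
  "targets": "-1 0 0 -4 0 0 0; -1 0 0 -9 0 0 0; -1 0 0 -14 0 0 0; -1 0 0 -19 0 0 0; -1 0 0 -23 0 0 0; -1 0 0 -26 0 0 0; -1 0 0 -28 0 0 0; -1 0 0 -30 0 0 0; -1 0 0 -32 0 0 0; -1 0 0 -34 0 0 0; -1 0 0 -36 0 0 0; -1 0 0 -36 0 0 0"
}}

```text
t: 16.25
position: [0.4601, 0.3856, 0.2065]
eef_rot: [180.0, -0.0, 99.9]
wrist_force: [-0.5, 0.2, -3.8]
opening: 0.0041
```

Call:
{"fn": "arm_command", "kwargs": {
  "targets": "-1 0 0 -1.5 0 0 0; -1 0 0 -3 0 0 0; -1 0 0 -4.5 0 0 0; -1 0 0 -6 0 0 0; -1 0 0 -7 0 0 0; -1 0 0 -8 0 0 0; -1 0 0 -8 0 0 0; -1 0 0 -8 0 0 0"
}}

```text
t: 17.05
position: [0.4602, 0.3856, 0.1986]
eef_rot: [180.0, -0.0, 99.9]
wrist_force: [-1.4, 0.7, -1.5]
opening: 0.0036
```

Call:
{"fn": "arm_command", "kwargs": {
  "targets": "-1 0 0 -1 0 0 0; -1 0 0 -2 0 0 0; -1 0 0 -3 0 0 0; -1 0 0 -4 0 0 0; -1 0 0 -5 0 0 0; -1 0 0 -5 0 0 0; -1 0 0 -5 0 0 0; -1 0 0 -5 0 0 0",
  "squeeze": 20
}}

```text
t: 17.85
position: [0.4624, 0.3863, 0.1971]
eef_rot: [179.6, -0.1, 99.9]
wrist_force: [-1.2, -0.3, 12.9]
opening: 0.0046
```

Run:
```python
from h import *
F=[]
for n in ["wrist","top","wrist","side"]:
    r=grab(n); F.append(ctrl.get_state()["wrist_force"])
print(np.round(F,2),ctrl.get_state()["opening"],ctrl.get_state()["position"])
```

```text
[[-3.900e-01 -1.740e+00  1.330e+01]
 [ 2.200e-01 -1.500e+00  1.261e+01]
 [ 1.000e-02 -6.000e-01  1.232e+01]
 [-1.000e-02 -9.400e-01  1.261e+01]] 0.004405745073106833 [0.46241212 0.38624533 0.19705746]
```

The pan is at its stop and I'm pressing about 12 N; I'll ease up before opening.

Call:
{"fn": "arm_command", "kwargs": {
  "targets": "-1 0 0 1 0 0 0; -1 0 0 2 0 0 0; -1 0 0 3 0 0 0; -1 0 0 3 0 0 0; -1 0 0 3 0 0 0"
}}

```text
t: 18.55
position: [0.4607, 0.3858, 0.1973]
eef_rot: [179.9, -0.0, 99.9]
wrist_force: [-0.5, 0.9, 6.0]
opening: 0.0042
```

Call:
{"fn": "arm_command", "kwargs": {
  "targets": "-1 0 0 1 0 0 0; -1 0 0 2 0 0 0; -1 0 0 2 0 0 0; -1 0 0 2 0 0 0"
}}

```text
t: 18.95
position: [0.4596, 0.3853, 0.1977]
eef_rot: [-179.9, 0.0, 99.9]
wrist_force: [-0.5, 0.6, -0.9]
opening: 0.0043
```

Near zero load on the wrist. Opening and rising.

Call:
{"fn": "arm_command", "kwargs": {
  "targets": "-0.8 0 0 0 0 0 0; -0.6 0 0 0 0 0 0; -0.3 0 0 0 0 0 0; 0 0 0 0 0 0 0; 0 0 0 0 0 0 0; 0 0 0 0 0 0 0; 0 0 0 10 0 0 0; 0 0 0 30 0 0 0; 0 0 0 60 0 0 0; 0 0 0 90 0 0 0; 0 0 0 110 0 0 0; 0 0 0 110 0 0 0"
}}

```text
t: 20.15
position: [0.4614, 0.3864, 0.3127]
eef_rot: [179.6, -0.2, 99.9]
wrist_force: [0.7, 0.0, -0.1]
opening: 0.0431
```

Call:
{"fn": "arm_command", "kwargs": {
  "targets": "0 -5 -30 0 0 0 0; 0 -5 -70 0 0 0 0; 0 -5 -110 0 0 0 0; 0 -5 -150 0 0 0 0; 0 -5 -190 0 0 0 0; 0 -5 -220 0 0 0 0; 0 -5 -230 0 0 0 0; 0 -5 -230 0 0 0 0; 0 -5 -230 0 0 0 0"
}}

```text
t: 21.05
position: [0.4549, 0.1561, 0.308]
eef_rot: [-180.0, -0.0, 99.9]
wrist_force: [1.1, -0.4, -0.7]
opening: 0.0427
```

Run:
```python
from h import *
np.set_printoptions(suppress=True,precision=4)
r=grab("top");s=grab("side");print(ctrl.get_state()["t"],ctrl.get_state()["position"],ctrl.get_state()["wrist_force"])
for q in (r,s):
    Q=cloud(*q[1:])
    l=Q[(Q[...,2]>.12)&(Q[...,2]<.15)];l=l[np.hypot(l[:,0]-.46,l[:,1]-.385)<.07];print("pot",cv2.minEnclosingCircle(l[:,:2].astype(np.float32)),l.mean(0))
    w=Q[(Q[...,2]>.045)&(Q[...,2]<.075)];w=w[np.hypot(w[:,0]-.46,w[:,1]-.385)<.09];print("pan",cv2.minEnclosingCircle(w[:,:2].astype(np.float32)),w.mean(0))
a=cv2.resize(r[0],(512,384));cv2.imwrite("pics/f.png",np.vstack([np.hstack([cv2.resize(r[0],(400,300)),cv2.resize(s[0],(400,300))]),np.hstack([cv2.resize(r[0][150:300,50:250],(400,300)),cv2.resize(s[0][230:380,120:320],(400,300))])]))
```

```text
21.15 [0.455  0.1566 0.3081] [-0.3213 -1.3703 -0.2223]
pot ((0.4524262547492981, 0.42767783999443054), 0.00905805267393589) [0.4519 0.4304 0.1374]
pan ((0.0, 0.0), 0.0) [nan nan nan]
pot ((0.45742714405059814, 0.38580334186553955), 0.0531768836081028) [0.4546 0.3879 0.1343]
pan ((0.4583052694797516, 0.3856887221336365), 0.08605857938528061) [0.4434 0.4087 0.0546]<stdin>:7: RuntimeWarning: Mean of empty slice.
  ret = um.true_divide(
```

View pics/f.png

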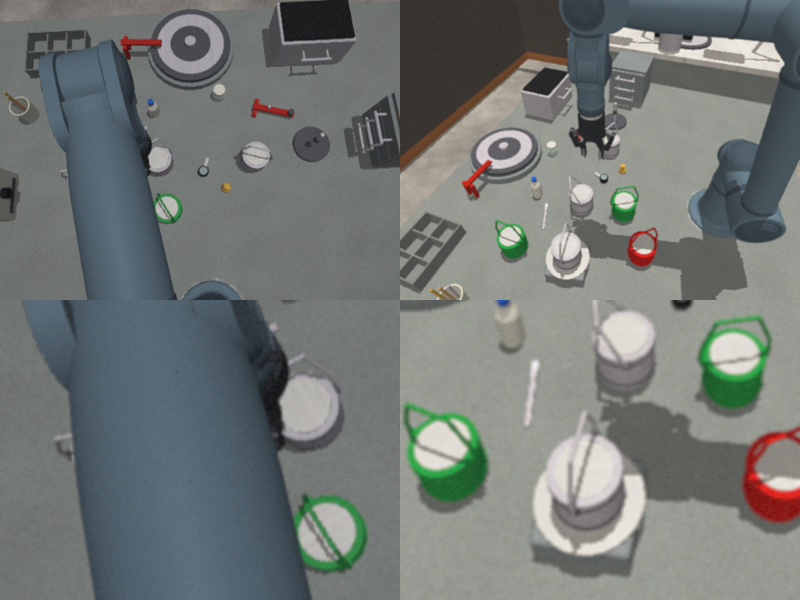

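```bash
python3 -c "
from cell import ctrl
print(ctrl.close_job(), ctrl.get_state()['t'])"
```

```text
the job is handed in; nothing more can be done
the job is handed in; nothing more can be done
```

The full pot now stands upright near the middle of the scale's pan, and the job was handed in at about 21 s of the 72 s allowed.

- **Finding it:** The right-hand pot weighed about 2.2 N, so it was empty. I put it back about 2 mm from where it was. The middle pot weighed about 6.5 N, which matches a full pot. I did not lift the left-hand pot, because that weight already settled which one was full.
- **Placing it:** The side camera puts the pot within about 3 mm of the pan's centre. The pan sits at about 0.055 m, which is about 15 mm down, as expected under the full pot.
- **Setting it down:** I lowered it in small steps but went slightly too far, pressing with about 13 N once the pan reached its stop. I eased off to near zero before letting go.
- **Last checks:** In the final side picture the pots stand upright, the other things look unmoved, and the gripper touches nothing. The arm blocked the top camera's view of the pan, so only the side camera confirms the final placing.

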